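# Bring the blue paint to the pointer

### The arm

A 7-joint arm with a two-finger parallel gripper is mounted at the origin on a cart in front of the work surface, level with it; the furniture and walls round the work are solid. World frame = base frame: x ahead of the robot, y to its left, z up, the work surface at z = 0. Lengths are in mm, angles in rad, forces in N, time in s.
With the tool pointing down it reaches from about 425 to 825 mm from the base axis. Payload 3.6 kg.
Tool frame: the origin (TCP) lies on the mounting face of the last link; the fingertips stand 186 mm ahead of it and the grasp point (between the pads) lies 167 mm ahead of it; z points along the fingers, y is the line along which they close (so a half turn about z gives the same grasp; the last joint's range is limited). The gripper opens to 93 mm and grips with 3 to 60 N. Pads are 15 mm wide; open, the fingers measure 128 mm over their backs; the gripper's body (75 mm by 188 mm) begins 65 mm behind the grasp point.
Start: joints at [-1.306, 0.615, -0.013, 1.423, 0.008, 1.103, -0.04], TCP at [186.343, 622.697, 404.74] pointing down, gripper open.
Joint ranges: [-3.12, 3.12], [-0.3, 2.06], [-1.34, 1.32], [0.26, 2.42], [-1.36, 4.5], [0.01, 1.98], [-2.84, 2.84]. Speed limits (rad/s): [2.79, 2.79, 3.14, 3.14, 3.14, 3.14, 3.14].

### API

Orientations are given as [roll, pitch, yaw] about the fixed x, y, z axes, in that order (R = Rz(yaw) Ry(pitch) Rx(roll)).
In Python, from bench import bot gives the robot as it stands.
- The arm moves only by the tool drive_tool, never from a script. Its argument "steps" is a list that holds one entry, the list of rows, each a list of 6 numbers: the shift along the tool's x, y, z normalised to -1 to 1, where 1 is 50 cm, then the turn, a rotation vector about the tool's x, y, z normalised to -1 to 1, where 1 is 2 rad. A call has exactly 8 rows; each row is the pose to reach, as a shift and turn from the pose commanded when the call began, along the tool's axes at that moment; what a row does not reach only later rows make up. A row lasts 1/10 s, in which the tool goes at most 50 mm and 8.59 degrees, less where a joint would pass 70% of its speed; a pose out of reach is approached as far as the arm can. A call with a number of a shift or a turn outside -1 to 1 is refused whole. A call with a gripper value outside its range is refused whole. "claw" is the closure, from 0 (fully open) to 1 (shut), set as the call begins (left out, the last holds). The fingers move at their own pace and stop on an object; "squeeze" is the grip in N (left out, the last holds). Time passes only in rows, so rows that repeat a pose let the fingers close, or fill a call up. It gives the time, the measured TCP pose, the force, the opening and the grip force at its end, in the units of the state.
- bot.state(): the state, without advancing time (a new reading comes with each control period).
- bot.get_image(name): name is "scene" or "top" or "wrist"; returns a dict with "frame" (420x560x3 uint8, red, green, blue), "z_map" (420x560 float32, mm along the optical axis (not along the pixel's ray), 0 where there is no reading), "mtx" (3x3 intrinsics, pixels), "R" (3x3) and "t" (3): a world point X has camera coordinates R X + t; the wrist camera has in their place "mount" (4x4, takes a point from camera to tool coordinates, whose origin is the TCP and whose axes are the flange's). Camera axes: x right, y down, z forward; pixel columns grow to the right and rows downward; lengths in mm; the calibration is good to about 2 mm. The wrist camera is an equidistant fisheye: a pixel r from the principal point sees the ray r / f radians off the axis. A picture is of the moment at which its call begins: read the wrist's pose just before it.
- bot.finish_job(): hands the job in; it is judged then, once.
The state is a dict: "t": time; "q": joint angles; "joint_velocities": joint speeds; "joint_efforts": joint torques, N m; "tcp_pos": TCP position; "eef_rot": TCP orientation; "wrist_force": force on the tool from outside, world axes, zero at the start; "torque": the same for the moment, N m; "width": finger opening in mm; "gripper_force": force on a finger pad.
Only numpy, scipy, OpenCV 4.12 (cv2) and the standard library are available. Lean on these libraries where they do the work, as an engineer would, in place of code of your own. Each camera call takes 0.05 s, during which the arm holds its last target. There are 200 camera calls.

### The job

Turn the paint carousel by gently pushing with a finger against the side of one of the metal arms above the tray, until the blue paint pot stands right in front of the red pointer, and leave it there at rest. Do not touch the pots or the tray, do not grip the arms or knock them roughly, keep all four pots standing in their seats, and leave the other things on the desk alone.

Things in the scene. Friction and masses are not known exactly. Their poses are not given: they have to be found in the camera images.
- foot: fixed black round foot of the paint carousel, 150 mm across; origin on the desk under the turning axis. A red arrow pointer stands on an arm of the foot along the foot's own -x axis, on the robot's side. x and y level, z up.
- pointer_tip (a point): tip of the red pointer, 114 mm from the turning axis and 32 mm above the desk; it points inward, at the rim of the tray. The pointer's post stands out to 150 mm from the axis and is 35 mm high.
- carousel (a joint): turn of the carousel's wheel on its upright axis: 0 at the start of every run wherever the wheel stands, growing counterclockwise seen from above, in rad; turns freely without end, with light friction (about 0.07 N m), stays where it is left and does not run on when pushed slowly
- hub (a point): point on the upright turning axis at mid height of the arms, 120 mm above the desk; the metal hub here is 30 mm across and ends 143 mm above the desk
- spokes: the cross of four straight aluminium arms, level and at right angles, that turns with the tray. Each arm is 10 mm thick sideways and 26 mm tall (107 to 133 mm above the desk) and reaches 112 mm from the axis; its last 18 mm is a black cap 14 mm thick and 30 mm tall. Seen from above each arm lies midway between two pots. Origin on the desk at the axis.
- tray: round pale wooden tray of the carousel, 210 mm across, top 26 mm above the desk, fixed to the same axis as the arms, with four round seats whose rims stand 11 mm high, 74 mm from the axis, 90 degrees apart. Origin on the desk at the axis.
- spoke_1 (a point): point in the middle of one of the four arms, 90 mm from the axis and 120 mm above the desk; the other three arms are alike, 90, 180 and 270 degrees round the axis from it
- yellow_centre (a point): centre of the paint pot with the pale yellow cap and yellow band, half-way up. The pot is 29 mm across and 52 mm high, stands loose in a seat of the tray (2 to 3 mm of play) and its top is 78 mm above the desk, 29 mm below the arms
- yellow_pot: the same yellow pot, given at the centre of its underside, z up
- pink_centre (a point): centre of the paint pot with the pale pink cap and pink band, half-way up. The pot is 29 mm across and 52 mm high, stands loose in a seat of the tray (2 to 3 mm of play) and its top is 78 mm above the desk, 29 mm below the arms
- pink_pot: the same pink pot, given at the centre of its underside, z up
- green_centre (a point): centre of the paint pot with the pale green cap and green band, half-way up. The pot is 29 mm across and 52 mm high, stands loose in a seat of the tray (2 to 3 mm of play) and its top is 78 mm above the desk, 29 mm below the arms
- green_pot: the same green pot, given at the centre of its underside, z up
- blue_centre (a point): centre of the paint pot with the pale blue cap and blue band, half-way up. The pot is 29 mm across and 52 mm high, stands loose in a seat of the tray (2 to 3 mm of play) and its top is 78 mm above the desk, 29 mm below the arms
- blue_pot: the same blue pot, given at the centre of its underside, z up
- tape: a blue roll of tape, 100 mm across and 18 mm high, lying flat (origin at the centre of its underside); a bystander
- white_pot: a white paint pot, 29 mm across and 52 mm high, standing on the desk away from the carousel (origin: centre of its underside); a bystander
- sanding_block: a black and brown sanding block, 34x66x24 mm (origin: centre of its underside); a bystander
- glue_tube: a white glue tube lying on the desk, 106x39x27 mm (origin: centre of its underside); a bystander
- marker: a white marker with a red cap, 127 mm long, 16 mm high, lying on the desk (origin: centre of its underside); a bystander
- jar: a clear jar with a black lid, 68 mm across and 88 mm high (origin: centre of its underside); a bystander
Not all that is in view belongs to the job. Leave any turquoise look-alike of the green_pot alone.

How it is judged:
By the outcome, as a careful person would: the job done as asked, in the order asked, and still so for the second after the job is handed in, with the robot touching nothing.
It also fails if it takes over 45 s, if anything falls off the work surface, if the arm or the gripper's body presses on something with over 40 N, if the wrist force passes 120 N, or if a joint passes its speed limit or range.

## Working session

There is one attempt and no reset: what is moved stays moved. The work goes in short steps, Python scripts to look and compute and a tool call to move; the robot and the scene stay as the last step left them, time stands still between calls to the robot, and variables do not carry over. Pictures are saved under pics/ and viewed, at most 10 in all, crops included, and the job is handed in when it is done.

Besides the shell and the picture viewer there is one more tool, called after "Emit:" by a JSON object that holds its "method" and its "body". drive_tool: Moves the arm, as the interface text tells. Its arguments: {"type":"object","properties":{"steps":{"type":"array"},"claw":{"type":"number"},"squeeze":{"type":"number"}},"required":["steps"]}

```bash
mkdir -p pics
python3 - <<'E'
from bench import bot
import cv2,numpy as np,pickle
s=bot.state();print(s)
for n in("scene","top"):
    d=bot.get_image(n);pickle.dump(d,open(n+".pkl","wb"));cv2.imwrite(f"pics/{n}.png",d["frame"][:,:,::-1]);print(n,d["mtx"],d["R"],d["t"])
E
```

```text
{'t': 0.0, 'q': array([-1.30649107,  0.61589839, -0.01265484,  1.42488446,  0.00813961,
        1.10339669, -0.04037478]), 'joint_velocities': array([-0.00040361, -0.00187238,  0.00091247,  0.00065085, -0.00121783,
        0.00147614, -0.00103469]), 'joint_efforts': array([-4.16390890e-05, -4.58937407e+01,  2.09263922e-01, -1.65744460e+01,
       -6.10748003e-02,  2.05684447e-02,  2.42748429e-04]), 'tcp_pos': array([186.25278449, 622.41384295, 403.59877896]), 'eef_rot': array([-3.13905700e+00,  4.91557450e-05,  2.85092841e+00]), 'wrist_force': array([ 0.71568843, -0.64482901, -0.25145075]), 'torque': array([ 0.03247529, -0.0278851 , -0.01659789]), 'gripper_force': 0.0, 'width': 93.41059667284043}
scene [[401.02787587   0.         284.03819686]
 [  0.         401.02787587 214.39033592]
 [  0.           0.           1.        ]] [[ 0.56352832 -0.82599766 -0.01279416]
 [-0.655253   -0.43750088 -0.61582179]
 [ 0.50306991  0.35541643 -0.78778159]] [-316.6906778   398.28670947  907.90292208]
top [[546.73550395   0.         278.37576726]
 [  0.         546.73550395 203.27600765]
 [  0.           0.           1.        ]] [[-0.06939034 -0.99758578 -0.00275563]
 [-0.97472577  0.06838772 -0.21268003]
 [ 0.21235503 -0.01207196 -0.97711801]] [  27.2174789   560.07310715 1383.43880055]
```

View pics/scene.png

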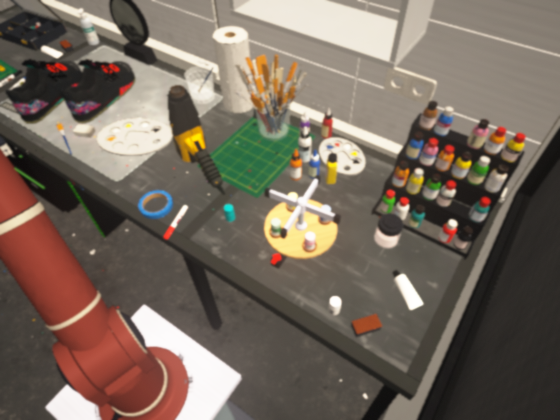

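View pics/top.png

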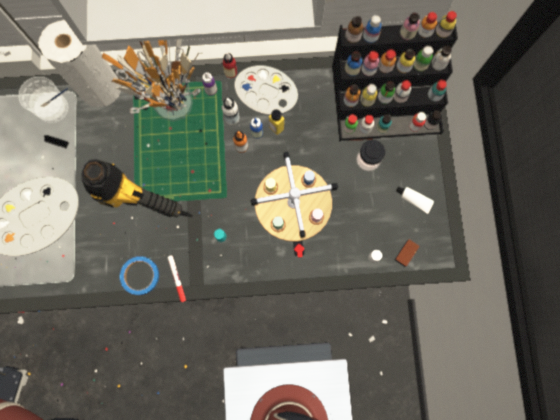

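The carousel is centred near (293,202) in the top view, the pointer is at (299,250), and the pots are at (271,185), (309,178), (317,215) and (278,223). Next I'll zoom in to identify the colours, and measure.

```bash
cat > h.py <<'E'
import numpy as np,cv2
def cast(d,u,v,z):
    r=d["R"].T@np.linalg.solve(d["mtx"],[u,v,1.]);c=-d["R"].T@d["t"]
    return c+r*(z-c[2])/r[2]
def proj(d,X):
    p=d["mtx"]@(d["R"]@np.array(X,float)+d["t"]);return p[:2]/p[2]
E
python3 - <<'E'
import pickle,cv2,numpy as np
from h import *
d=pickle.load(open("top.pkl","rb"));f=d["frame"];hsv=cv2.cvtColor(f,cv2.COLOR_RGB2HSV)
c=cv2.resize(f[145:265,235:355],(600,600),interpolation=cv2.INTER_CUBIC)
s=pickle.load(open("scene.pkl","rb"))["frame"]
cv2.imwrite("pics/crop.png",c[:,:,::-1]);
m=cv2.inRange(hsv,(10,70,120),(28,255,255));m[:, :240]=0;m[:,350:]=0;m[:150]=0;m[250:]=0
pts=cv2.findNonZero(m);h=cv2.convexHull(pts)[:,0]
W=np.array([cast(d,u,v,26)[:2] for u,v in h]);
A=np.c_[2*W,np.ones(len(W))];x=np.linalg.lstsq(A,(W**2).sum(1),rcond=None)[0];print("tray",x[:2],np.sqrt(x[2]+x[:2]@x[:2]))
r=cv2.inRange(hsv,(0,150,100),(8,255,255))|cv2.inRange(hsv,(172,150,100),(180,255,255))
r[:235]=0;r[265:]=0;r[:,:285]=0;r[:,315:]=0
p=cv2.findNonZero(r)[:,0];print(p.min(0),p.max(0),p.mean(0),cast(d,*p.mean(0),32))
for u,v in[(271,185),(309,178),(317,215),(278,223)]:print(cast(d,u,v,78),f[v,u])
for u,v in[(288,155),(336,186),(300,235),(254,202),(295,195)]:print("arm",cast(d,u,v,133))
E
```

```text
tray [583.87598519 -39.24596217] 118.09731904346265
[294 244] [303 256] [298.81914894 249.73404255] [437.54545655 -57.43095746  32.        ]
[607.12506922   4.25797183  78.        ] [254 254 231]
[619.07371122 -96.83947858  78.        ] [234 238 241]
[ 518.68465962 -109.47712452   78.        ] [254 249 246]
[504.72842364  -7.06562632  78.        ] [239 247 230]
arm [668.93847763 -44.24883418 133.        ]
arm [ 579.10447496 -158.99382222  133.        ]
arm [460.96554517 -58.7542611  133.        ]
arm [552.34562167  49.73176006 133.        ]
arm [563.11157468 -54.12385545 133.        ]
```

View pics/crop.png

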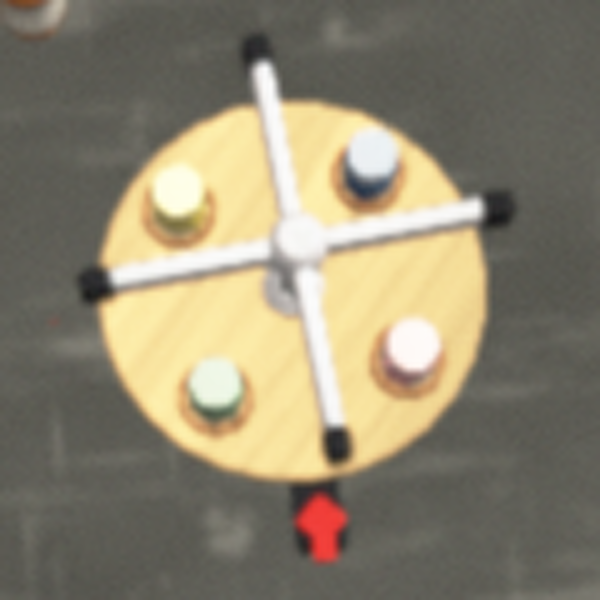

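Blue is the pot at top right, at crop (370,160). The white arms sit about midway between the pots, and the pointer is at crop (320,525). I'll measure the arm angles precisely now.

```bash
cat >> h.py <<'E'
def measure(d,c0=(563,-53),th0=6.,zt=131):
    """arm angle (deg, near th0) and centre from white arm tops"""
    f=d["frame"];hsv=cv2.cvtColor(f,cv2.COLOR_RGB2HSV)
    m=(hsv[...,1]<45)&(hsv[...,2]>165)
    v,u=np.nonzero(m);P=np.array([cast(d,a,b,zt)[:2] for a,b in zip(u,v)]);
    c=np.array(c0,float);th=np.radians(th0)
    for _ in range(15):
        L=[];ks=[]
        for k in range(2):
            e=np.array([np.cos(th+k*np.pi/2),np.sin(th+k*np.pi/2)]);n=np.array([-e[1],e[0]])
            a=(P-c)@e;b=(P-c)@n
            w=(abs(a)>22)&(abs(a)<92)&(abs(b)<9)
            s=np.polyfit(a[w],b[w],1);L.append(s);ks.append((n,s[1]*1.0,w.sum()))
        th+=np.mean([s[0] for s in L]);c=c+sum(n*o for n,o,_ in ks)
    return np.degrees(th),c,[round(float(np.degrees(s[0])),2) for s in L],[k[2] for k in ks]
def blue(d,c):
    f=d["frame"];hsv=cv2.cvtColor(f,cv2.COLOR_RGB2HSV)
    return cv2.inRange(hsv,(95,70,40),(125,255,255))
E
python3 - <<'E'
import pickle
from h import *
d=pickle.load(open("top.pkl","rb"))
for t in(3,6,9):print(measure(d,th0=t))
s=pickle.load(open("scene.pkl","rb"))
print("scene",measure(s))
for n,x in(("top",d),("scene",s)):
    hsv=cv2.cvtColor(x["frame"],cv2.COLOR_RGB2HSV)
    r=cv2.inRange(hsv,(0,150,90),(8,255,255))|cv2.inRange(hsv,(172,150,90),(180,255,255))
    u0,v0=proj(x,(438,-57,32)).astype(int);q=np.zeros_like(r);q[v0-14:v0+14,u0-14:u0+14]=r[v0-14:v0+14,u0-14:u0+14]
    p=cv2.findNonZero(q)[:,0];print(n,len(p),p.mean(0),cast(x,*p.mean(0),33))
    print(proj(x,(563,-53,143)),proj(x,(449,-57,32)))
# tall things near: max height within region, from depth
v,u=np.nonzero(d["z_map"]>0);z=d["z_map"][v,u]
X=(np.linalg.solve(d["mtx"],np.c_[u,v,np.ones(len(u))].T)*z-d["t"][:,None]);X=(d["R"].T@X).T
r=np.hypot(X[:,0]-563,X[:,1]+53);w=(r>120)&(r<260)&(X[:,2]>100)
print(np.round(X[w][np.argsort(r[w])][::max(1,w.sum()//12)]))
E
```

```text
(np.float64(6.919288667228295), array([568.66608703, -52.16309049]), [0.07, -0.07], [np.int64(239), np.int64(247)])
(np.float64(6.909807429869585), array([568.66163285, -52.1260017 ]), [0.06, -0.06], [np.int64(240), np.int64(247)])
(np.float64(6.909807429869581), array([568.66163285, -52.1260017 ]), [0.06, -0.06], [np.int64(240), np.int64(247)])
scene (np.float64(7.064146280978132), array([568.27282346, -55.4022991 ]), [0.18, -0.18], [np.int64(257), np.int64(254)])
top 94 [298.81914894 249.73404255] [437.41792174 -57.38718919  33.        ]
[294.66218838 194.1623393 ] [298.32250985 245.45221285]
scene 96 [275.66666667 258.25      ] [436.01406095 -59.14862854  33.        ]
[300.13169836 200.95676761] [277.77614987 254.66926236]
[[734.  72. 101.]
 [779. -21. 113.]
 [781. -24. 107.]
 [782. -24. 111.]
 [783. -13. 111.]
 [786. -24. 108.]
 [789. -30. 114.]
 [789. -16. 109.]
 [777.  32. 104.]
 [778.  38. 104.]
 [796. -33. 116.]
 [796. -11. 107.]
 [800. -17. 115.]]
```

```bash
cat >> h.py <<'E'
from scipy.spatial.transform import Rotation as Ro
C=np.array([566,-53.5])
def pose(psi,z=299,r=72,off=12.5):
    t=np.radians(psi);e=np.array([np.cos(t),np.sin(t)]);n=np.array([-e[1],e[0]])
    return np.r_[C+r*e+off*n,z],Ro.from_euler("xyz",[np.pi,0,t-np.pi/2])
def rel(s,targets):
    R0=Ro.from_euler("xyz",s["eef_rot"])
    for p,R in targets:
        print(np.round(np.r_[R0.inv().apply(p-s["tcp_pos"])/500,(R0.inv()*R).as_rotvec()/2],3).tolist())
E
python3 - <<'E'
from h import *
from bench import bot
s=bot.state();p,R=pose(300,410);print(p)
p0=s["tcp_pos"]
rel(s,[(p0+(p-p0)*k,R) for k in(.25,.5)])
E
```

```text
[ 612.82531755 -109.60382907  410.        ]
[-0.309, -0.29, -0.002, -0.001, -0.0, -0.407]
[-0.619, -0.579, -0.005, -0.001, -0.0, -0.407]
```

Emit:
{"method": "drive_tool", "body": {"claw": 1, "steps": [[[-0.309, -0.29, -0.002, 0, 0, -0.2], [-0.619, -0.579, -0.005, 0, 0, -0.407], [-0.619, -0.579, -0.005, 0, 0, -0.407], [-0.619, -0.579, -0.005, 0, 0, -0.407], [-0.619, -0.579, -0.005, 0, 0, -0.407], [-0.619, -0.579, -0.005, 0, 0, -0.407], [-0.619, -0.579, -0.005, 0, 0, -0.407], [-0.619, -0.579, -0.005, 0, 0, -0.407]]]}}

```text
t: 0.9
tcp_pos: [388.5, 275.1, 406.9]
eef_rot: [-3.142, -0.0, -2.618]
wrist_force: [1.1, 0.6, -0.5]
width: 33.6
gripper_force: 0.0
```

Run:
```python
from h import *
from bench import bot
s=bot.state();print(s["t"],s["tcp_pos"],s["eef_rot"],s["width"],s["q"]);rel(s,[pose(300,410)])
```

```text
0.9 [388.51301397 275.08149043 406.94715848] [-3.14151486e+00 -4.41610586e-04 -2.61838984e+00] 33.563073925669514 [-0.51760188  0.3511069  -0.19574679  1.9011896   0.08565673  0.89771812
  1.33880812]
[-0.004, -0.891, -0.006, -0.0, -0.0, -0.0]
```

Emit:
{"method": "drive_tool", "body": {"steps": [[[-0.004, -0.1, -0.006, 0, 0, 0], [-0.004, -0.2, -0.006, 0, 0, 0], [-0.004, -0.3, -0.006, 0, 0, 0], [-0.004, -0.4, -0.006, 0, 0, 0], [-0.004, -0.5, -0.006, 0, 0, 0], [-0.004, -0.6, -0.006, 0, 0, 0], [-0.004, -0.7, -0.006, 0, 0, 0], [-0.004, -0.8, -0.006, 0, 0, 0]]]}}

```text
t: 1.7
tcp_pos: [590.0, -70.1, 409.8]
eef_rot: [3.141, -0.001, -2.618]
wrist_force: [1.3, 0.8, 0.4]
width: 0.3
gripper_force: 0.0
```

Run:
```python
from h import *
from bench import bot
s=bot.state();print(s["t"],s["tcp_pos"],s["eef_rot"],s["width"],s["q"]);rel(s,[pose(300,410),pose(300,360)])
```

```text
1.7 [589.95204446 -70.10589504 409.75518379] [ 3.14100489e+00 -6.56722667e-04 -2.61837437e+00] 0.273133334564892 [ 0.14457991  0.52328997 -0.10069643  1.58447668  0.0582131   1.03763644
  2.12164371]
[-0.0, -0.091, -0.001, 0.0, -0.0, -0.0]
[-0.0, -0.091, 0.099, 0.0, -0.0, -0.0]
```

Emit:
{"method": "drive_tool", "body": {"steps": [[[0, -0.05, 0, 0, 0, 0], [0, -0.091, 0, 0, 0, 0], [0, -0.091, 0.03, 0, 0, 0], [0, -0.091, 0.05, 0, 0, 0], [0, -0.091, 0.06, 0, 0, 0], [0, -0.091, 0.06, 0, 0, 0], [0, -0.091, 0.06, 0, 0, 0], [0, -0.091, 0.06, 0, 0, 0]]]}}

```text
t: 2.5
tcp_pos: [612.3, -107.2, 380.8]
eef_rot: [-3.141, 0.001, -2.618]
wrist_force: [0.0, 0.1, 0.7]
width: 0.0
gripper_force: 0.0
```

Run:
```python
from h import *
from bench import bot
s=bot.state();print(s["t"],s["tcp_pos"],s["width"]);rel(s,[pose(300,299)])
d=bot.get_image("wrist");a=d["frame"]
b=bot.get_image("top")["frame"][130:260,220:360];b=cv2.resize(b,(452,420))
cv2.imwrite("pics/w1.png",cv2.resize(np.hstack([a,b]),(800,332))[:,:,::-1])
```

```text
2.5 [ 612.25731507 -107.1793128   380.83761438] 0.023856509384570925
[0.002, -0.005, 0.164, -0.0, 0.0, 0.0]
```

View pics/w1.png

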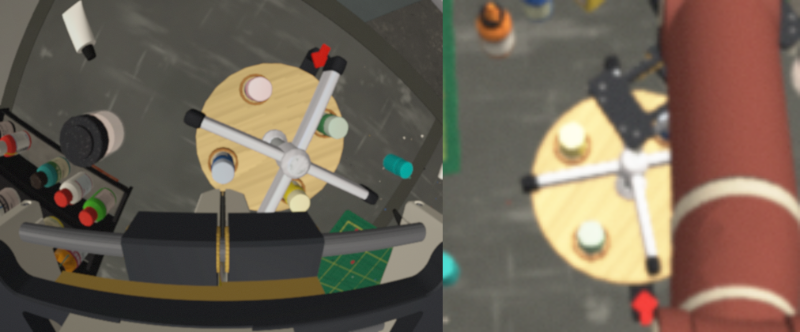

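The wrist view shows the closed fingers between two arms, above the blue pot at (222,165). The arm to push is on their left, with its cap at (195,117). I'll descend into the gap.

Emit:
{"method": "drive_tool", "body": {"steps": [[[0.002, -0.005, 0.03, 0, 0, 0], [0.002, -0.005, 0.06, 0, 0, 0], [0.002, -0.005, 0.09, 0, 0, 0], [0.002, -0.005, 0.115, 0, 0, 0], [0.002, -0.005, 0.135, 0, 0, 0], [0.002, -0.005, 0.15, 0, 0, 0], [0.002, -0.005, 0.164, 0, 0, 0], [0.002, -0.005, 0.164, 0, 0, 0]]]}}

```text
t: 3.4
tcp_pos: [612.3, -110.2, 297.2]
eef_rot: [3.141, -0.001, -2.618]
wrist_force: [-0.3, 0.5, 1.0]
width: 0.5
gripper_force: 0.0
```

Run:
```python
from h import *
from bench import bot
s=bot.state();print(s["t"],s["tcp_pos"],s["wrist_force"]);rel(s,[pose(300-k*3,299) for k in range(1,9)])
```

```text
3.4 [ 612.31744966 -110.22545723  297.23594074] [-0.336795    0.49022629  0.99001984]
[0.006, -0.001, -0.004, 0.0, -0.001, 0.026]
[0.014, -0.001, -0.004, 0.0, -0.001, 0.052]
[0.021, -0.002, -0.004, 0.0, -0.001, 0.078]
[0.029, -0.001, -0.003, 0.0, -0.001, 0.105]
[0.037, -0.001, -0.003, 0.0, -0.001, 0.131]
[0.044, -0.0, -0.003, 0.0, -0.001, 0.157]
[0.052, 0.001, -0.003, 0.0, -0.001, 0.183]
[0.059, 0.003, -0.003, 0.0, -0.001, 0.209]
```

Emit:
{"method": "drive_tool", "body": {"steps": [[[0.006, -0.001, -0.004, 0, 0, 0.026], [0.014, -0.001, -0.004, 0, 0, 0.052], [0.021, -0.002, -0.004, 0, 0, 0.078], [0.029, -0.001, -0.003, 0, 0, 0.105], [0.037, -0.001, -0.003, 0, 0, 0.131], [0.042, 0, -0.003, 0, 0, 0.148], [0.047, 0, -0.003, 0, 0, 0.165], [0.052, 0.001, -0.003, 0, 0, 0.183]]]}}

```text
t: 4.2
tcp_pos: [590.3, -122.5, 300.1]
eef_rot: [-3.141, 0.003, -2.986]
wrist_force: [2.1, 0.4, 1.5]
width: 0.5
gripper_force: 0.7
```

Run:
```python
from h import *
from bench import bot
s=bot.state();print(s["t"],s["tcp_pos"],s["wrist_force"],s["torque"]);rel(s,[pose(279-k*2,300) for k in range(1,9)])
```

```text
4.2 [ 590.31851481 -122.54592892  300.13257471] [2.08561989 0.35208364 1.50804014] [ 0.12916404 -0.2983781  -0.00514546]
[0.006, -0.001, 0.0, -0.0, 0.001, 0.017]
[0.012, -0.001, 0.0, -0.0, 0.001, 0.034]
[0.017, -0.002, 0.0, 0.0, 0.001, 0.051]
[0.022, -0.002, 0.0, 0.0, 0.001, 0.069]
[0.027, -0.002, 0.0, 0.0, 0.001, 0.086]
[0.032, -0.002, 0.0, 0.0, 0.001, 0.104]
[0.037, -0.002, 0.0, 0.0, 0.001, 0.121]
[0.042, -0.001, 0.0, 0.0, 0.001, 0.139]
```

Emit:
{"method": "drive_tool", "body": {"steps": [[[0.006, -0.001, 0, 0, 0, 0.017], [0.012, -0.001, 0, 0, 0, 0.034], [0.017, -0.002, 0, 0, 0, 0.051], [0.022, -0.002, 0, 0, 0, 0.069], [0.027, -0.002, 0, 0, 0, 0.086], [0.032, -0.002, 0, 0, 0, 0.104], [0.037, -0.002, 0, 0, 0, 0.121], [0.042, -0.001, 0, 0, 0, 0.139]]]}}

```text
t: 5.0
tcp_pos: [568.9, -126.7, 299.6]
eef_rot: [-3.141, -0.0, 3.018]
wrist_force: [1.9, 0.2, -0.3]
width: 0.2
gripper_force: 0.6
```

Run:
```python
from h import *
from bench import bot
s=bot.state();print(s["t"],s["tcp_pos"],s["wrist_force"],s["torque"],s["q"]);rel(s,[pose(263-k*2.5,300) for k in range(1,9)])
a=bot.get_image("wrist")["frame"]
b=bot.get_image("top")["frame"][130:260,220:360];b=cv2.resize(b,(452,420))
cv2.imwrite("pics/w2.png",cv2.resize(np.hstack([a,b]),(800,332))[:,:,::-1])
```

```text
5.0 [ 568.88118564 -126.7258812   299.56772212] [ 1.91294839  0.18045526 -0.28735749] [ 0.11749962 -0.32989893 -0.05971995] [ 0.12336329  0.63169734  0.09269489  1.74679906 -0.07853008  0.76671128
  1.70194146]
[0.005, -0.0, -0.001, -0.0, -0.0, 0.021]
[0.011, -0.001, -0.001, -0.0, -0.0, 0.043]
[0.018, -0.001, -0.001, -0.0, -0.0, 0.065]
[0.024, -0.002, -0.001, -0.0, -0.0, 0.086]
[0.03, -0.001, -0.001, -0.0, -0.0, 0.108]
[0.037, -0.001, -0.001, -0.0, -0.0, 0.13]
[0.043, -0.0, -0.001, -0.0, -0.0, 0.152]
[0.049, 0.001, -0.001, -0.0, -0.0, 0.174]
```

View pics/w2.png

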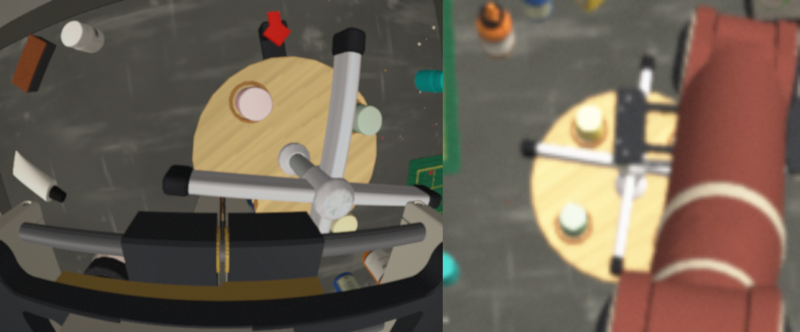

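The wrist view shows the fingers against the arm at (210,190), and the wheel has turned about 15° clockwise. Force is about 2 N. I'll compute one exact circular-arc template to reuse.

Run:
```python
from h import *
p,R=pose(260);s=dict(tcp_pos=p,eef_rot=R.as_euler("xyz"))
rel(s,[pose(260-k*3) for k in range(1,9)])
```

```text
[0.008, -0.001, -0.0, 0.0, -0.0, 0.026]
[0.015, -0.002, -0.0, 0.0, -0.0, 0.052]
[0.023, -0.002, -0.0, -0.0, -0.0, 0.079]
[0.03, -0.002, -0.0, -0.0, -0.0, 0.105]
[0.038, -0.002, -0.0, -0.0, -0.0, 0.131]
[0.046, -0.001, -0.0, -0.0, -0.0, 0.157]
[0.053, 0.001, 0.0, 0.0, -0.0, 0.183]
[0.061, 0.002, 0.0, 0.0, -0.0, 0.209]
```

Emit:
{"method": "drive_tool", "body": {"steps": [[[0.008, -0.001, 0, 0, 0, 0.026], [0.015, -0.002, 0, 0, 0, 0.052], [0.023, -0.002, 0, 0, 0, 0.079], [0.03, -0.002, 0, 0, 0, 0.105], [0.038, -0.002, 0, 0, 0, 0.131], [0.046, -0.001, 0, 0, 0, 0.157], [0.053, 0.001, 0, 0, 0, 0.183], [0.061, 0.002, 0, 0, 0, 0.209]]]}}

```text
t: 5.9
tcp_pos: [539.0, -122.2, 299.7]
eef_rot: [-3.141, 0.001, 2.6]
wrist_force: [1.0, 0.2, -0.5]
width: 0.3
gripper_force: 0.6
```

Emit:
{"method": "drive_tool", "body": {"steps": [[[0.008, -0.001, 0, 0, 0, 0.026], [0.015, -0.002, 0, 0, 0, 0.052], [0.023, -0.002, 0, 0, 0, 0.079], [0.03, -0.002, 0, 0, 0, 0.105], [0.038, -0.002, 0, 0, 0, 0.131], [0.046, -0.001, 0, 0, 0, 0.157], [0.053, 0.001, 0, 0, 0, 0.183], [0.061, 0.002, 0, 0, 0, 0.209]]]}}

```text
t: 6.7
tcp_pos: [513.3, -105.9, 299.7]
eef_rot: [-3.141, 0.001, 2.182]
wrist_force: [1.3, -1.5, -0.4]
width: 0.5
gripper_force: 0.6
```

Run:
```python
from h import *
from bench import bot
s=bot.state();y=np.degrees(s["eef_rot"][2])+90;print(s["t"],s["tcp_pos"],y,s["wrist_force"],s["q"]);print(pose(y,300)[0])
```

```text
6.7 [ 513.27580262 -105.94785768  299.7429124 ] 215.0251453438522 [ 1.28391092 -1.50181981 -0.43966822] [-0.06089179  0.57733553  0.33619572  1.91623026 -0.28414027  0.6932148
  1.05608221]
[ 514.21338121 -105.05963648  300.        ]
```

Emit:
{"method": "drive_tool", "body": {"steps": [[[0.008, -0.001, 0, 0, 0, 0.026], [0.015, -0.002, 0, 0, 0, 0.052], [0.023, -0.002, 0, 0, 0, 0.079], [0.03, -0.002, 0, 0, 0, 0.105], [0.038, -0.002, 0, 0, 0, 0.131], [0.046, -0.001, 0, 0, 0, 0.157], [0.053, 0.001, 0, 0, 0, 0.183], [0.061, 0.002, 0, 0, 0, 0.209]]]}}

```text
t: 7.5
tcp_pos: [496.4, -80.6, 299.7]
eef_rot: [-3.142, 0.001, 1.764]
wrist_force: [0.6, -1.9, -0.6]
width: 0.4
gripper_force: 0.6
```

Emit:
{"method": "drive_tool", "body": {"steps": [[[0.008, -0.001, 0, 0, 0, 0.026], [0.015, -0.002, 0, 0, 0, 0.052], [0.023, -0.002, 0, 0, 0, 0.079], [0.03, -0.002, 0, 0, 0, 0.105], [0.038, -0.002, 0, 0, 0, 0.131], [0.046, -0.001, 0, 0, 0, 0.157], [0.053, 0.001, 0, 0, 0, 0.183], [0.061, 0.002, 0, 0, 0, 0.209]]]}}

```text
t: 8.3
tcp_pos: [491.1, -50.3, 299.6]
eef_rot: [-3.141, 0.001, 1.346]
wrist_force: [0.3, -1.3, -0.3]
width: 0.2
gripper_force: 0.4
```

Run:
```python
from h import *
from bench import bot
s=bot.state();y=np.degrees(s["eef_rot"][2])+90;print(s["t"],s["tcp_pos"],y,s["wrist_force"],s["q"]);print(pose(y,300)[0])
bs=[bot.get_image(n) for n in("top","scene")]
for b in bs:
  try:print(measure(b,C,y-90),measure(b,C,y-93))
  except Exception as e:print(e)
b=bs[0]["frame"][130:270,220:360];c=bs[1]["frame"][150:290,230:370]
cv2.imwrite("pics/w3.png",cv2.resize(np.hstack([b,c]),(800,400))[:,:,::-1])
rel(s,[pose(y-k*1.5,300) for k in range(1,9)])
```

```text
8.3 [491.09416341 -50.32479119 299.57433962] 167.12650825386424 [ 0.2824453  -1.25286462 -0.2603907 ] [-0.3336249   0.58562728  0.59005781  2.00181189 -0.49614181  0.6997312
  0.34366531]
[493.02477588 -49.64426861 300.        ]
(np.float64(78.70886697327191), array([568.48149978, -54.30051175]), [-0.75, 0.75], [np.int64(94), np.int64(54)]) (np.float64(78.70886697327191), array([568.48149978, -54.30051175]), [-0.75, 0.75], [np.int64(94), np.int64(54)])
(np.float64(82.52995326499266), array([559.08354282, -59.72243338]), [0.92, -0.81], [np.int64(169), np.int64(168)]) (np.float64(81.1453055482165), array([561.16156865, -60.21940857]), [0.87, 0.07], [np.int64(161), np.int64(173)])
[0.006, 0.003, -0.001, -0.001, 0.001, 0.013]
[0.01, 0.002, -0.001, -0.001, 0.001, 0.026]
[0.014, 0.002, -0.001, -0.001, 0.001, 0.039]
[0.017, 0.002, -0.001, -0.001, 0.001, 0.052]
[0.021, 0.001, -0.001, -0.001, 0.001, 0.065]
[0.025, 0.001, -0.001, -0.0, 0.001, 0.079]
[0.029, 0.001, -0.001, -0.0, 0.001, 0.092]
[0.033, 0.001, -0.001, -0.0, 0.001, 0.105]
```

View pics/w3.png

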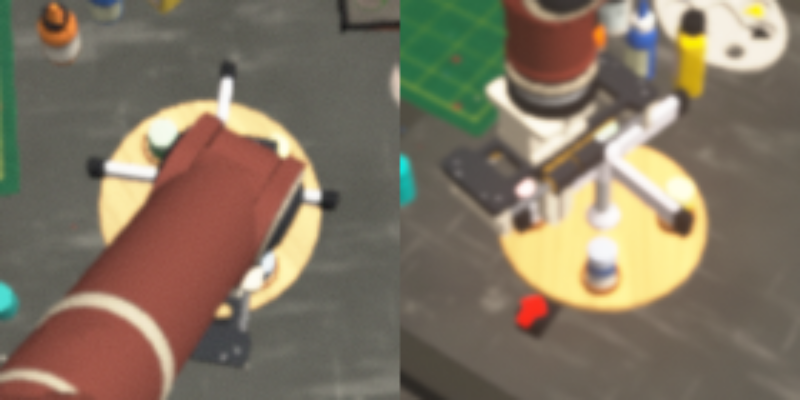

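The blue pot is at scene crop (602,270), about 30° short of the pointer at (533,312). I'll go 24° more, then measure.

Emit:
{"method": "drive_tool", "body": {"steps": [[[0.008, 0, 0, 0, 0, 0.026], [0.015, -0.001, 0, 0, 0, 0.052], [0.023, -0.001, 0, 0, 0, 0.079], [0.03, -0.001, 0, 0, 0, 0.105], [0.038, -0.001, 0, 0, 0, 0.131], [0.044, 0, 0, 0, 0, 0.152], [0.05, 0.001, 0, 0, 0, 0.174], [0.055, 0.002, 0, 0, 0, 0.191]]]}}

```text
t: 9.2
tcp_pos: [497.8, -23.5, 299.3]
eef_rot: [-3.139, 0.001, 0.966]
wrist_force: [-0.3, -0.9, -0.3]
width: 0.3
gripper_force: 0.4
```

Run:
```python
from h import *
from bench import bot
s=bot.state();y=np.degrees(s["eef_rot"][2])+90;print(s["t"],s["tcp_pos"],y,s["wrist_force"],s["q"]);print(pose(y,300)[0])
bs=[bot.get_image(n) for n in("top","scene")]
for b in bs:
  for o in(90,87):
    try:print(measure(b,C,y-o))
    except Exception as e:print(e)
  for k in (0,90,180,270):
    pass
b=bs[0]["frame"][130:270,220:360];c=bs[1]["frame"][150:290,230:370]
cv2.imwrite("pics/w4.png",cv2.resize(np.hstack([b,c]),(800,400))[:,:,::-1])
```

```text
9.2 [497.84303147 -23.45292124 299.32093324] 145.36632679656418 [-0.28884897 -0.91642124 -0.31823437] [-0.45425104  0.62259213  0.70497049  1.99088591 -0.59093574  0.74476013
  0.00544798]
[499.65412737 -22.86545766 300.        ]
(np.float64(57.06007563411897), array([568.20072635, -52.68494313]), [-0.3, 0.3], [np.int64(102), np.int64(83)])
(np.float64(57.06007563411895), array([568.20072635, -52.68494313]), [-0.3, 0.3], [np.int64(102), np.int64(83)])
(np.float64(56.623193855596114), array([564.59488204, -57.15040003]), [-0.32, 0.31], [np.int64(165), np.int64(224)])
(np.float64(56.489134723840685), array([564.75125948, -56.79999025]), [-0.15, 0.21], [np.int64(166), np.int64(224)])
```

View pics/w4.png

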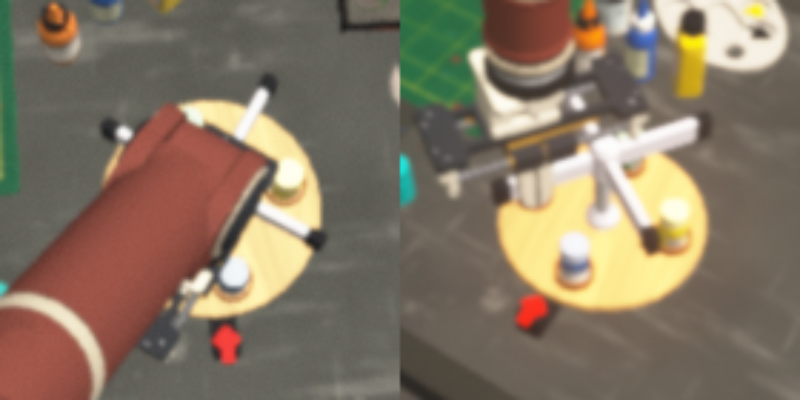

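Blue, at scene crop (575,260), is about 10° short of the pointer: the arms measure 57° and the target is about 47°. I'll approach slowly.

Emit:
{"method": "drive_tool", "body": {"steps": [[[0.003, 0, 0, 0, 0, 0.013], [0.007, 0, 0, 0, 0, 0.026], [0.011, -0.001, 0, 0, 0, 0.038], [0.014, -0.001, 0, 0, 0, 0.049], [0.017, -0.001, 0, 0, 0, 0.059], [0.019, -0.001, 0, 0, 0, 0.067], [0.021, -0.001, 0, 0, 0, 0.073], [0.022, -0.001, 0, 0, 0, 0.077]]]}}

```text
t: 10.1
tcp_pos: [504.5, -13.7, 299.6]
eef_rot: [-3.142, 0.0, 0.812]
wrist_force: [-1.3, -0.5, -0.4]
width: 0.3
gripper_force: 0.4
```

```bash
cat > look.py <<'E'
from h import *
from bench import bot
import sys
s=bot.state();y=np.degrees(s["eef_rot"][2])+90;print(s["t"],s["tcp_pos"],y,s["wrist_force"])
bs=[bot.get_image(n) for n in("top","scene")]
for b in bs:
    try:print(measure(b,C,float(sys.argv[1])))
    except Exception as e:print(e)
    hsv=cv2.cvtColor(b["frame"],cv2.COLOR_RGB2HSV)
    m=cv2.inRange(hsv,(0,150,90),(8,255,255))|cv2.inRange(hsv,(172,150,90),(180,255,255))
    u,v=proj(b,(438,-57,32)).astype(int);q=np.zeros_like(m);q[v-14:v+14,u-14:u+14]=m[v-14:v+14,u-14:u+14]
    p=cv2.findNonZero(q)
    if p is not None:print("ptr",len(p),cast(b,*p[:,0].mean(0),33))
    # blue pot's pale cap: bright non-tray pixels near expected place
    a=np.radians(182);u,v=proj(b,(*(C+74*np.array([np.cos(a),np.sin(a)])),78))
    m=((hsv[...,1]<45)&(hsv[...,2]>150)).astype(np.uint8);q=np.zeros_like(m);u,v=int(u),int(v);q[v-12:v+12,u-12:u+12]=m[v-12:v+12,u-12:u+12]
    n,l,st,ce=cv2.connectedComponentsWithStats(q)
    for i in range(1,n):
        if st[i,4]>15:print("cap",st[i,4],cast(b,*ce[i],78))
b=bs[0]["frame"][130:270,220:360];c=bs[1]["frame"][150:290,230:370]
cv2.imwrite("pics/%s.png"%sys.argv[2],cv2.resize(np.hstack([b,c]),(800,400))[:,:,::-1])
E
python3 look.py 48 w5
```

```text
10.1 [504.45434734 -13.72782512 299.59353215] 136.54225581281423 [-1.29230651 -0.49152825 -0.43791835]
(np.float64(47.677048889535236), array([568.56146362, -52.5434373 ]), [-0.26, 0.26], [np.int64(106), np.int64(85)])
ptr 92 [437.47548076 -57.6116833   33.        ]
cap 101 [494.25263563 -55.47894095  78.        ]
(np.float64(46.70255365916007), array([565.72003445, -54.43104754]), [0.01, -0.01], [np.int64(180), np.int64(218)])
ptr 99 [436.08100174 -59.43405378  33.        ]
cap 97 [491.61788559 -59.03673085  78.        ]
```

Both views put the arms at 47°, in line with the pointer, which is the target. I'll back the finger off sideways, raise it, and check.

Emit:
{"method": "drive_tool", "body": {"steps": [[[-0.01, 0, 0, 0, 0, 0], [-0.03, 0, 0, 0, 0, 0], [-0.045, 0, 0, 0, 0, 0], [-0.045, 0, -0.03, 0, 0, 0], [-0.045, 0, -0.08, 0, 0, 0], [-0.045, 0, -0.14, 0, 0, 0], [-0.045, 0, -0.2, 0, 0, 0], [-0.045, 0, -0.2, 0, 0, 0]]]}}

```text
t: 11.0
tcp_pos: [489.4, -31.9, 403.1]
eef_rot: [3.136, -0.005, 0.812]
wrist_force: [0.4, 0.1, -0.6]
width: 0.2
gripper_force: 0.0
```

Emit:
{"method": "drive_tool", "body": {"steps": [[[-0.08, 0.05, 0, 0, 0, 0], [-0.16, 0.1, 0, 0, 0, 0], [-0.24, 0.15, 0, 0, 0, 0], [-0.32, 0.2, 0, 0, 0, 0], [-0.4, 0.2, 0, 0, 0, 0], [-0.4, 0.2, 0, 0, 0, 0], [-0.4, 0.2, 0, 0, 0, 0], [-0.4, 0.2, 0, 0, 0, 0]]]}}

```text
t: 11.8
tcp_pos: [424.5, -243.2, 399.0]
eef_rot: [-3.14, -0.001, 0.814]
wrist_force: [0.3, 1.1, -0.5]
width: 0.9
gripper_force: 0.0
```

```bash
python3 look.py 47 w6
```

```text
11.8 [ 424.49304807 -243.24567659  398.97584797] 136.6607516703548 [ 0.31303383  1.13582132 -0.5336248 ]
(np.float64(47.80190933325447), array([568.0628239 , -52.39351304]), [-0.08, 0.08], [np.int64(269), np.int64(260)])
ptr 92 [437.36237784 -57.57410241  33.        ]
cap 97 [494.07871652 -55.72956089  78.        ]
(np.float64(47.61450211719236), array([566.94639823, -53.41708038]), [-0.2, 0.2], [np.int64(145), np.int64(251)])
ptr 97 [435.9349836  -59.24931081  33.        ]
cap 110 [490.00089823 -60.98056838  78.        ]
```

View pics/w6.png

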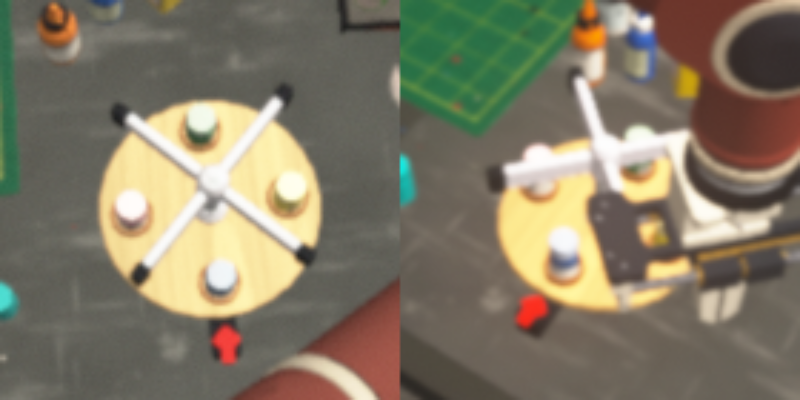

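In the top view the blue pot at (221,278) lies on the line from the hub (212,183) to the pointer (226,343), within about 0.5°. All four pots are standing and the arm is clear.

```bash
python3 -c "
from bench import bot
print(bot.finish_job())"
```

```text
the job is handed in; nothing more can be done
None
```

The blue pot now stands in front of the red pointer, about half a degree off by my camera measurement. All four pots are still standing in their seats, the arm is clear of everything, and the job is handed in; no verdict came back.

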